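# Seat a resin sample mount in the self-centring microscope holder

### The job

Set the black resin sample mount upright on the red loading circle of the microscope's sample holder, without dropping it, and let go. Then, with the fingers shut, push it along the bed between the two sprung jaws until it is fully home in the V, and bed it there with a firm but gentle press of about 10 newtons for a moment (more than 15 could chip the resin). Take the hand away and leave the other things on the bench alone.

Things in the scene. Friction and masses are not known exactly. Their poses are not given: they have to be found in the camera images.
- holder: Microscope sample holder, fixed on the green mat: aluminium bed 200 mm long (its x), 110 mm wide (its y), 12 mm thick; origin at the centre of its underside, z up. The mount is pushed over the bed along +x into a blue nest head: two sprung jaws as a funnel, then an 80 degree steel V, 20 mm high, open to -x, all centred on y = 0. Highest point: brass thumbscrew, 32 mm above the bed.
- home_mid (a point): Point on the bed's top, 24 mm on +x from the holder's origin. A thumbscrew locks the nest head at another place each time: a mount fully home has its centre on y = 0 and anywhere within 10 mm of this point along the holder's x. Where exactly is NOT reported: see it or feel for it. At home the rigid V stops the mount; the funnel's mouth lies 32 mm before home.
- load (a point): Centre of the red loading circle (44 mm across) drawn on the holder's bed, at the bed's top surface, 58 mm on -x from the holder's origin; its axes are the holder's.
- mount_center (a point): The black resin sample mount: a smooth, slippery upright cylinder (friction about 0.3) 40 mm across and 25 mm high, 40 to 85 g, three copper strips showing in its top face. This point is its centre, half-way up; z along its axis.
- jaw_left (a joint): Opening angle (rad) of the sprung jaw on the holder's +y side: arm with white roller and flared lip, 6 to 19 mm above the bed; the funnel narrows from 58 mm to 24 mm between the rollers. 0 = empty; 0.18 as the mount's widest part passes, 14 mm before home (takes a push of 4 to 9 N, which then dies away); about 0.08 at home, roller closed in behind the mount.
- jaw_right (a joint): The same for the jaw on the holder's -y side.
- other_mount_center (a point): Centre, half-way up, of another mount of the same size, white with dark strips, standing on the mat: to be left alone.
- drink_mid (a point): Point 100 mm up the axis of the closed drink bottle (66 mm across, 205 mm high, amber with a yellow cap) standing on the mat: to be left alone.
- loupe_mid (a point): Point 14 mm up the axis of the black eye loupe (38 mm across, 28 mm high) standing on the mat: to be left alone.

How it is judged:
By the outcome, as a careful person would: the job done as asked, in the order asked, and still so for the second after the job is handed in, with the robot touching nothing.
It also fails if it takes over 64 s, if anything falls off the work surface, if the arm or the gripper's body presses on something with over 40 N, if the wrist force passes 120 N, or if a joint passes its speed limit or range.

### The arm

A 7-joint arm with a two-finger parallel gripper is mounted at the origin on the work surface. World frame = base frame: x ahead of the robot, y to its left, z up, the work surface at z = 0. Lengths are in m, angles in rad, forces in N, time in s.
With the tool pointing down it reaches from about 0.4 to 0.875 m from the base axis. Payload 19.3 kg.
Tool frame: the origin (TCP) lies on the centre line of the jaws, within the pads' length; the fingertips stand 8 mm ahead of it and the grasp point (between the pads) lies 11 mm behind it; z points along the fingers, y is the line along which they close (so a half turn about z gives the same grasp; the last joint's range is limited). The gripper opens to 85 mm and grips with 20 to 120 N. Pads are 22 mm wide; open, the fingers measure 114 mm over their backs; the gripper's body (76 mm by 85 mm) begins 54 mm behind the grasp point. The pads swing forward as they close: fully open they stand 13 mm farther back than shut.
Start: joints at [-1.293, 0.521, -0.036, 1.599, 0.021, 1.021, -0.113], TCP at [0.213, 0.588, 0.239] pointing down, gripper open.
Joint ranges: [-2.91, 2.91], [-0.3, 2.13], [-1.5, 1.42], [0.17, 2.43], [-1.26, 4.41], [0.16, 1.93], [-2.52, 2.52]. Speed limits (rad/s): [1.89, 1.89, 2.39, 2.39, 3.01, 3.01, 3.01].

### API

Orientations are given as [roll, pitch, yaw] about the fixed x, y, z axes, in that order (R = Rz(yaw) Ry(pitch) Rx(roll)).
In Python, from workcell import status, grab_frame, camera_params, bot, search_frame, silhouettes gives the robot as it stands.
- The arm moves only by the shell command python3 -m creep 'ROWS' [FORCE]. ROWS is JSON, a list of rows, each a list of 5 numbers: the shift along the tool's x, y, z in units of 60 mm (1.0 is 60 mm), then the turn about the tool's z in units of 8 degrees (1.0 is 8 degrees), then the opening, from 0 (shut) to 1 (fully open). In form: [[x, y, z, twist, hand], ...]. A call has 1 to 5 rows; each row is the pose to reach, as a shift and turn from the pose commanded when the call began, along the tool's axes at that moment; what a row does not reach only later rows make up. A row lasts 1/8 s, in which the tool goes at most 62.5 mm and 10.7 degrees, less where a joint would pass 70% of its speed; a pose out of reach is approached as far as the arm can. A call with a gripper value outside its range is refused whole. The fingers move at their own pace and stop on an object; FORCE is the grip in N (left out, the last holds). Time passes only in rows, so rows that repeat a pose let the fingers close. It gives the time, the measured TCP pose, the force, the opening and the grip force at its end, in the units of the state.
- status.observe(): the state, without advancing time (a new reading comes with each control period).
- grab_frame(name): name is "scene" or "top" or "wrist"; returns the picture (400x640x3 uint8, blue, green, red); there is no depth.
- camera_params(name): a dict with "K" (3x3 intrinsics, pixels), "k1" (the pictures are not rectified: a ray, as slopes to the right and down, at radius r is drawn at 1 + k1 r^2 times it, then the intrinsics apply), "rvec" (rotation vector, rad) and "tvec" (3), from world to camera coordinates, as OpenCV has them; the wrist camera has in their place "tool_from_camera" (4x4, takes a point from camera to tool coordinates, whose origin is the TCP and whose axes are the flange's). Camera axes: x right, y down, z forward; pixel columns grow to the right and rows downward; lengths in m; the calibration is good to about 2 mm. A picture is of the moment at which its call begins: read the wrist's pose just before it. camera_params takes no time and is no camera call.
- bot.job_done(): hands the job in; it is judged then, once.
Trained networks look in the newest picture that a camera, given by its name, has taken for a name from the list of things; names that differ only in an ending like _2 or _b are one class to them, and where a whole thing is asked for, a point or a joint stands for the part that bears it (a point fixed in the world has none). Each returns a list of dicts, best first, with "p" (0 to 1); they miss things now and then, are a little off and sometimes report something else, mostly with a low value. They report only what shows in the picture. A call takes as long as a camera call.
- search_frame(camera, name): "extent" ([left, top, right, bottom] as shares, 0 to 1, of the picture: columns of its width, rows of its height, round what is visible of it).
- silhouettes(camera, name): "mask" (400x640 bool, what is visible of it) and "extent" ([left, top, right, bottom] as shares, 0 to 1, of the picture: columns of its width, rows of its height, round what is visible of it).
The state is a dict: "clock": time; "qpos": joint angles; "qd": joint speeds; "joint_efforts": joint torques, N m; "position": TCP position; "tool_rot": TCP orientation; "force": force on the tool from outside, world axes, zero at the start; "moment": the same for the moment, N m; "grip_width": finger opening in m; "finger_force": force on a finger pad.
Only numpy, scipy, OpenCV 4.12 (cv2) and the standard library are available. Lean on these libraries where they do the work, as an engineer would, in place of code of your own. Each camera call takes 0.05 s, during which the arm holds its last target. There are 200 camera calls.

## Working session

There is one attempt and no reset: what is moved stays moved. The work goes in short steps, Python scripts to look and compute and a shell command to move; the robot and the scene stay as the last step left them, time stands still between calls to the robot, and variables do not carry over. Pictures are saved under pics/ and viewed, at most 10 in all, crops included, and the job is handed in when it is done.

```bash
mkdir -p pics; ls; cat > h.py <<'E'
import numpy as np, cv2
from workcell import status, grab_frame, camera_params, bot, search_frame, silhouettes
from scipy.spatial.transform import Rotation as R
def cam(name, s=None):
    c=camera_params(name); K=np.array(c["K"],float)
    if name=="wrist":
        s=s or status.observe(); T=np.eye(4); T[:3,:3]=R.from_euler('xyz',s["tool_rot"]).as_matrix(); T[:3,3]=s["position"]
        M=T@np.array(c["tool_from_camera"]); Rm=M[:3,:3]; o=M[:3,3]
    else:
        Rc=cv2.Rodrigues(np.array(c["rvec"],float))[0]; Rm=Rc.T; o=-Rc.T@np.array(c["tvec"],float).ravel()
    return K,c["k1"],Rm,o
def ray(px,z,C):
    K,k1,Rm,o=C; px=np.atleast_2d(np.array(px,float))
    d=np.c_[(px-[K[0,2],K[1,2]])/[K[0,0],K[1,1]]]
    u=d.copy()
    for _ in range(20): u=d/(1+k1*(u**2).sum(1,keepdims=True))
    w=np.c_[u,np.ones(len(u))]@Rm.T
    return o+w*((z-o[2])/w[:,2])[:,None]
def proj(P,C):
    K,k1,Rm,o=C; p=(np.atleast_2d(P)-o)@Rm; u=p[:,:2]/p[:,2:]; u=u*(1+k1*(u**2).sum(1,keepdims=True))
    return u*[K[0,0],K[1,1]]+[K[0,2],K[1,2]]
E
python3 - <<'E'
from h import *
s=status.observe(); print({k:np.round(v,3) for k,v in s.items()})
for n in("top","scene"):
    im=grab_frame(n); cv2.imwrite(f"pics/{n}0.png",im); C=cam(n); print(n,C[3],np.round(C[0],0).tolist(),C[1])
    for t in("mount_center","other_mount_center","holder","drink_mid","loupe_mid"):
        for d in silhouettes(n,t)[:2]:
            m=d["mask"]; v,u=np.nonzero(m); c=[u.mean(),v.mean()]
            print(t,round(d["p"],2),np.round(np.array(d["extent"])*[640,400,640,400]),np.round(c),np.round(ray(c,.02,C),3))
E
```

```text
pics
{'clock': np.float64(0.0), 'qpos': array([-1.293,  0.522, -0.036,  1.6  ,  0.021,  1.021, -0.113]), 'qd': array([ 0.   ,  0.   , -0.002,  0.001, -0.001,  0.001,  0.001]), 'joint_efforts': array([-1.0000e-03, -9.2710e+01,  1.9790e+00, -3.6991e+01,  1.8000e-02,
        8.0000e-03, -0.0000e+00]), 'position': array([0.213, 0.587, 0.239]), 'tool_rot': array([-3.14 ,  0.   ,  2.794]), 'force': array([0.897, 0.44 , 0.388]), 'moment': array([0.029, 0.041, 0.022]), 'finger_force': np.float64(0.0), 'grip_width': np.float64(0.086)}
top [0.48959642 0.00292162 0.98576951] [[369.0, 0.0, 321.0], [0.0, 369.0, 197.0], [0.0, 0.0, 1.0]] 0.028118721842054745
mount_center 0.7 [434. 199. 452. 217.] [443. 209.] [[ 0.576 -0.299  0.02 ]]
other_mount_center 0.6 [398. 225. 410. 238.] [402. 228.] [[ 0.523 -0.19   0.02 ]]
holder 0.67 [256. 156. 316. 241.] [286. 201.] [[0.589 0.113 0.02 ]]
holder 0.6 [397. 223. 409. 234.] [402. 228.] [[ 0.524 -0.191  0.02 ]]
drink_mid 0.7 [156. 205. 211. 235.] [185. 220.] [[0.534 0.376 0.02 ]]
loupe_mid 0.32 [288. 179. 294. 195.] [290. 185.] [[0.63  0.104 0.02 ]]
scene [ 0.99232279 -0.22654049  0.78052244] [[377.0, 0.0, 309.0], [0.0, 377.0, 202.0], [0.0, 0.0, 1.0]] -0.027533339782386743
other_mount_center 0.58 [209. 233. 227. 253.] [215. 242.] [[ 0.524 -0.189  0.02 ]]
holder 0.71 [293. 178. 386. 244.] [341. 208.] [[0.6   0.109 0.02 ]]
drink_mid 0.98 [389.  97. 419. 165.] [404. 132.] [[0.48 0.41 0.02]]
loupe_mid 0.81 [293. 265. 308. 282.] [300. 274.] [[ 0.694 -0.063  0.02 ]]
```

View pics/top0.png

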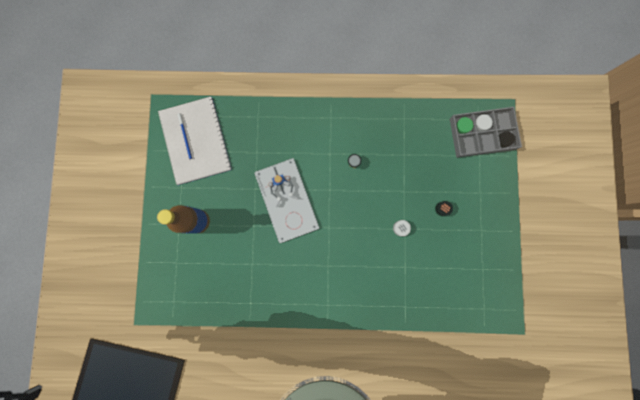

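View pics/scene0.png

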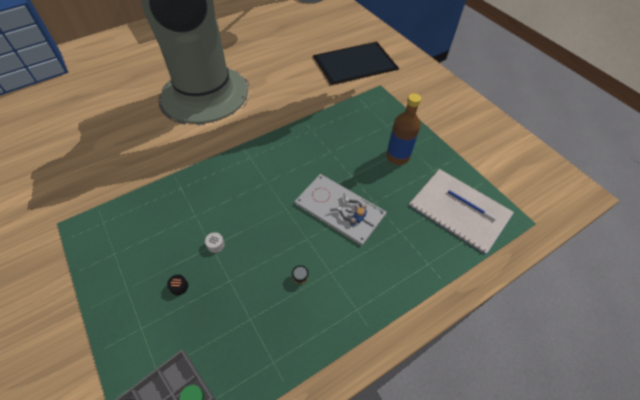

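The top view shows the black mount at (445,208), the white mount at (402,228), the loupe at (354,160), and the bottle at (185,219). The holder is near (287,201), with its red circle at (293,220) and the nest up-left of it. The scene view agrees, with the black mount at (177,284).

```bash
cat >> h.py <<'E'
def go(x,y,z,yaw=None):
    s=status.observe(); Rm=R.from_euler('xyz',s["tool_rot"]).as_matrix()
    d=Rm.T@(np.array([x,y,z])-s["position"])/.06
    t=0
    if yaw is not None: t=-((yaw-s["tool_rot"][2]+np.pi/2)%np.pi-np.pi/2)*180/np.pi/8  # twist about tool z (down)
    print("units",np.round(d,2),"twist",round(t,2),"at",np.round(s["position"],4),"yaw",round(s["tool_rot"][2],3))
E
python3 - <<'E'
from h import *
print(np.round(camera_params("wrist")["tool_from_camera"],3), np.round(camera_params("wrist")["K"],0).tolist())
C=cam("top"); print("circle",ray([293,220],.014,C),"nest",ray([279,182],.02,C),"mount",ray([444.5,208.5],.025,C))
d=silhouettes("top","holder")
g=grab_frame("top"); d=silhouettes("top","holder")[0]; v,u=np.nonzero(d["mask"])
P=ray(np.c_[u,v],.014,C)[:,:2]; r=cv2.minAreaRect((P*1000).astype(np.float32)); print(r)
C2=cam("scene"); print("scene mount",ray([177,284],.0125,C2),"bottle base",ray([400,158],0,C2), ray([322,195],.014,C2))
go(.575,-.29,.33)
E
```

```text
[[ 0.001 -0.956 -0.293  0.075]
 [ 1.     0.001 -0.001  0.001]
 [ 0.001 -0.293  0.956 -0.134]
 [ 0.     0.     0.     1.   ]] [[292.0, 0.0, 321.0], [0.0, 292.0, 197.0], [0.0, 0.0, 1.0]]
circle [[0.5386248  0.09322281 0.014     ]] nest [[0.63819544 0.13265912 0.02      ]] mount [[ 0.57547017 -0.29968614  0.025     ]]
((592.0167846679688, 114.80795288085938), (203.3002166748047, 113.9917221069336), 21.20180892944336)
scene mount [[ 0.57264282 -0.30076036  0.0125    ]] bottle base [[0.53803344 0.35200801 0.        ]] [[0.53894724 0.0947521  0.014     ]]
units [-10.66 -11.69  -1.51] twist 0 at [0.213  0.5876 0.2393] yaw 2.794
```

```bash
python3 -m creep '[[0,0,-1,0,1],[0,0,-1.5,0,1],[-10.66,-11.69,-1.5,0,1],[-10.66,-11.69,-1.5,0,1],[-10.66,-11.69,-1.5,0,1]]'; python3 - <<'E'
from h import *
go(.555,.10,.20)
E
```

```text
clock: 1.38
position: [0.2851, 0.4123, 0.3294]
tool_rot: [3.141, 0.0, 2.794]
force: [1.2, -0.1, 0.6]
grip_width: 0.0852
finger_force: 0.0
units [-6.   -3.36  2.16] twist 0 at [0.2851 0.4123 0.3294] yaw 2.794
```

```bash
python3 -m creep '[[-6,-3.36,0,0,1],[-6,-3.36,0,0,1],[-6,-3.36,0,0,1],[-6,-3.36,0,0,1],[-6,-3.36,0,0,1]]' >/dev/null;  python3 - <<'E'
from h import *
go(.555,.10,.20)
E
```

```text
units [-1.45 -0.82  2.16] twist 0 at [0.49   0.1761 0.3297] yaw 2.794
```

```bash
python3 -m creep '[[-1.45,-0.82,1,0,1],[-1.45,-0.82,2,0,1],[-1.45,-0.82,2.2,0,1],[-1.45,-0.82,2.2,0,1]]' ;  python3 - <<'E'
from h import *
s=status.observe(); im=grab_frame("wrist"); C=cam("wrist",s)
cv2.imwrite("pics/w1.png",im)
ds=silhouettes("wrist","holder"); print([d["p"] for d in ds]); m=ds[0]["mask"]
v,u=np.nonzero(m); P=ray(np.c_[u,v],.014,C)[:,:2]; print(cv2.minAreaRect((P*1000).astype(np.float32)),ds[0]["extent"])
hs=cv2.cvtColor(im,cv2.COLOR_BGR2HSV); b=im.astype(int); red=(b[...,2]-b[...,1]>25)&(b[...,2]-b[...,0]>25)
q=proj([[.539,.0935,.014]],C)[0]; print(q)
v,u=np.nonzero(red); k=np.hypot(u-q[0],v-q[1])<45; v,u=v[k],u[k]; P=ray(np.c_[u,v],.014,C)[:,:2]
from scipy.optimize import least_squares
r=least_squares(lambda p:np.hypot(P[:,0]-p[0],P[:,1]-p[1])-p[2],[.539,.0935,.022],loss='soft_l1',f_scale=.001); print(len(P),r.x,np.median(abs(r.fun)))
E
```

```text
clock: 2.5
position: [0.5529, 0.1005, 0.1948]
tool_rot: [-3.138, -0.004, 2.792]
force: [-0.7, 0.2, 0.8]
grip_width: 0.0854
finger_force: 0.0
[0.78]
((590.2367553710938, 114.91860961914062), (200.04327392578125, 110.83220672607422), 21.5634822845459) [0.3847, 0.2642, 0.6716, 0.7258]
[310.54802681 169.3570471 ]
184 [0.5362265  0.09345505 0.02189601] 0.00040677278657484314
```

View pics/w1.png

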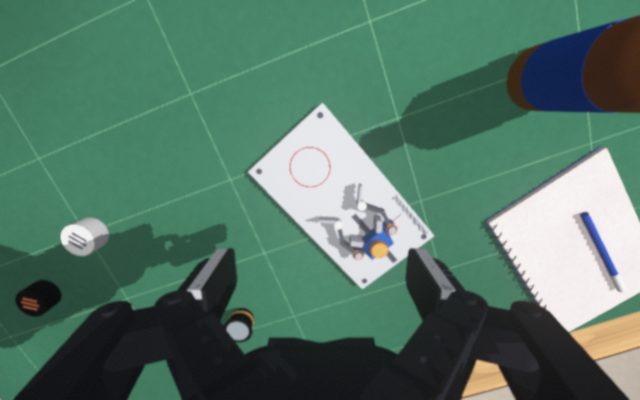

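The wrist picture shows the holder clearly, with the circle at (310,167) and the nest at (370,235). The black mount is at (38,297). The holder fits at centre (0.590, 0.115) with yaw 21.6°, and the circle at (0.536, 0.0935). Next I'll go to the mount.

```bash
python3 - <<'E'
from h import *
go(.574,-.30,.13)
E
```

```text
units [-2.6  -6.19  1.14] twist 0 at [0.554  0.1023 0.1983] yaw 2.794
```

```bash
python3 -m creep '[[-2.6,-6.19,0,0,1],[-2.6,-6.19,0,0,1],[-2.6,-6.19,0,0,1],[-2.6,-6.19,0,0,1],[-2.6,-6.19,0,0,1]]' >/dev/null; python3 -m creep '[[-0.6,-1.3,0.2,0,1],[-0.6,-1.3,0.5,0,1],[-0.6,-1.3,0.5,0,1]]'; python3 - <<'E'
from h import *
s=status.observe(); im=grab_frame("wrist"); C=cam("wrist",s)
cv2.imwrite("pics/w2.png",im)
for d in silhouettes("wrist","mount_center")[:2]:
    v,u=np.nonzero(d["mask"]); print(d["p"],u.mean(),v.mean(),ray([u.mean(),v.mean()],.015,C))
b=im.astype(int); cu=(b[...,2]-b[...,0]>40)&(b[...,2]>90)
q=proj([[.574,-.30,.027]],C)[0]; v,u=np.nonzero(cu); k=np.hypot(u-q[0],v-q[1])<50; print(q,k.sum(),ray([u[k].mean(),v[k].mean()],.027,C))
go(.574,-.30,.10)
E
```

```text
clock: 3.6
position: [0.5767, -0.2969, 0.1681]
tool_rot: [-3.141, 0.001, 2.792]
force: [0.4, 0.3, 0.0]
grip_width: 0.0853
finger_force: 0.0
0.73 317.08469539375926 184.9970282317979 [[ 0.57604102 -0.30005624  0.015     ]]
[316.25256641 186.20597429] 354 [[ 0.57535263 -0.29941423  0.027     ]]
units [ 0.03 -0.11  1.15] twist 0 at [ 0.5777 -0.2946  0.1691] yaw 2.795
```

View pics/w2.png

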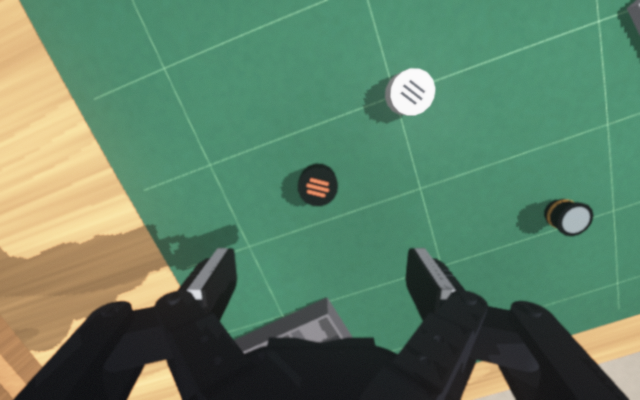

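The wrist picture shows the black mount centred at (317,185), upright and clear of its neighbours. That puts it at (0.5755, −0.2995). Going down to grasp it.

```bash
python3 - <<'E'
from h import *
go(.5755,-.2995,.012)
E

```

```text
units [ 0.01 -0.09  2.62] twist 0 at [ 0.5777 -0.2946  0.1691] yaw 2.795
```

```bash
python3 -m creep '[[0,-0.09,1,0,0.9],[0,-0.09,1.9,0,0.8],[0,-0.09,2.4,0,0.8],[0,-0.09,2.62,0,0.8],[0,-0.09,2.62,0,0.8]]' 30; python3 - <<'E'
from h import *
go(.5755,-.2995,.012)
E
python3 -m creep '[[0,0,0,0,0.4],[0,0,0,0,0.4],[0,0,0,0,0.4],[0,0,0,0,0.4]]' 30;
```

```text
clock: 4.32
position: [0.5757, -0.3001, 0.011]
tool_rot: [3.141, 0.001, 2.795]
force: [-0.1, 0.1, 0.6]
grip_width: 0.068
finger_force: 0.0
units [ 0.01  0.01 -0.02] twist 0 at [ 0.5757 -0.3001  0.011 ] yaw 2.795
clock: 4.82
position: [0.5758, -0.3011, 0.0118]
tool_rot: [3.141, 0.002, 2.794]
force: [-1.5, 2.2, 10.6]
grip_width: 0.0392
finger_force: 29.0
```

```bash
python3 -m creep '[[0,0,-0.1,0,0.3],[0,0,-0.5,0,0.3],[0,0,-1.5,0,0.3],[0,0,-2,0,0.3],[0,0,-2,0,0.3]]' 40; python3 - <<'E'
from h import *
im=grab_frame("wrist"); cv2.imwrite("pics/w3.png",im)
go(.5362,.0935,.13,np.radians(21.55))
E
```

```text
clock: 5.45
position: [0.5761, -0.3016, 0.1334]
tool_rot: [-3.141, 0.005, 2.794]
force: [-0.2, 0.3, -0.9]
grip_width: 0.0387
finger_force: 40.4
units [2.85 5.96 0.02] twist -5.18 at [ 0.5753 -0.3011  0.1315] yaw 2.794
```

View pics/w3.png

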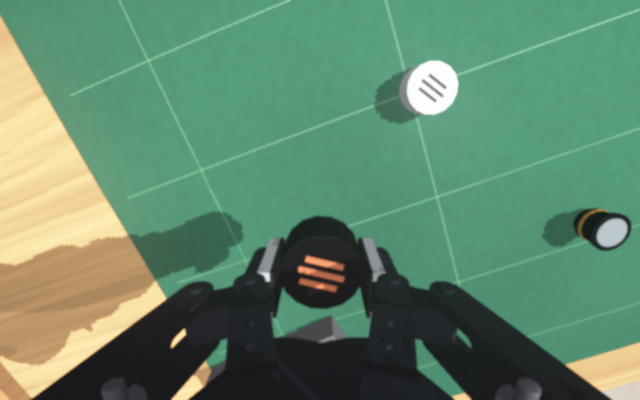

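The mount is held level between the pads, with its disc centre near (322,262) and strips near (321,273). Next I'll work out its offset from the TCP and carry it to the holder.

```bash
cat >> h.py <<'E'
def inhand(im,zt):
    c=camera_params("wrist"); M=np.array(c["tool_from_camera"]); C=(np.array(c["K"]),c["k1"],M[:3,:3],M[:3,3])
    b=im.astype(int); cu=(b[...,2]-b[...,0]>40)&(b[...,2]>90); cu[:220]=0; cu[320:]=0; cu[:,:270]=0; cu[:,370:]=0
    v,u=np.nonzero(cu); return u.mean(),v.mean(),ray([u.mean(),v.mean()],zt,C)
E
python3 - <<'E'
from h import *
print(inhand(cv2.imread("pics/w3.png"),-.015))
E
python3 -m creep '[[2.85,5.96,0,-1,0.3],[2.85,5.96,0,-2,0.3],[2.85,5.96,0,-3,0.3],[2.85,5.96,0,-4,0.3],[2.85,5.96,0,-5.18,0.3]]'; python3 -m creep '[[0,0,0,0,0.3]]' >/dev/null; python3 - <<'E'
from h import *
go(.5362,.0935,.10,np.radians(21.55))
E
```

```text
(np.float64(320.22778345250254), np.float64(272.9162410623085), array([[ 0.00156831,  0.00045822, -0.015     ]]))
clock: 6.12
position: [0.5433, 0.012, 0.1294]
tool_rot: [3.141, -0.001, -2.761]
force: [2.2, 0.8, -0.4]
grip_width: 0.0386
finger_force: 40.5
units [-0.38  1.25  0.49] twist 0.06 at [0.5432 0.0153 0.1294] yaw -2.757
```

```bash
python3 -m creep '[[-0.39,1.25,0,0.06,0.3],[-0.39,1.25,0,0.06,0.3],[-0.39,1.25,0.5,0.06,0.3],[-0.39,1.25,1.2,0.06,0.3],[-0.39,1.25,1.5,0.06,0.3]]'; python3 -m creep '[[0,0,0,0,0.3]]'; python3 - <<'E'
from h import *
go(.537,.0938,.0245,np.radians(21.55))
E
```

```text
clock: 6.88
position: [0.5374, 0.0874, 0.0379]
tool_rot: [3.142, -0.003, -2.775]
force: [0.3, -0.0, -1.0]
grip_width: 0.0384
finger_force: 40.6
clock: 7.0
position: [0.5379, 0.0877, 0.0393]
tool_rot: [3.142, -0.002, -2.775]
force: [0.4, 0.4, -0.3]
grip_width: 0.0387
finger_force: 40.6
units [-0.02  0.1   0.25] twist -0.07 at [0.5379 0.0877 0.0393] yaw -2.775
```

```bash
python3 -m creep '[[-0.02,0.1,0,-0.07,0.3],[-0.02,0.1,0.1,-0.07,0.3],[-0.02,0.1,0.18,-0.07,0.3],[-0.02,0.1,0.22,-0.07,0.3],[-0.02,0.1,0.22,-0.07,0.3]]'; python3 - <<'E'
from h import *
go(.537,.0938,.0238,np.radians(21.55))
E
python3 -m creep '[[0,0,0.02,0,0.3],[0,0,0.02,0,0.3]]'
```

```text
clock: 7.62
position: [0.5374, 0.0943, 0.0267]
tool_rot: [-3.142, -0.0, -2.765]
force: [0.1, -0.4, -1.5]
grip_width: 0.0385
finger_force: 40.6
units [ 0.01 -0.01  0.05] twist 0.0 at [0.5374 0.0943 0.0267] yaw -2.765
clock: 7.88
position: [0.5375, 0.0944, 0.0257]
tool_rot: [-3.142, 0.0, -2.765]
force: [-0.6, -0.6, -0.1]
grip_width: 0.0388
finger_force: 40.6
```

```bash
python3 -m creep '[[0,0,0.015,0,0.3],[0,0,0.015,0,0.3]]';python3 -m creep '[[0,0,0.015,0,0.3],[0,0,0.015,0,0.3]]'
```

```text
clock: 8.12
position: [0.5374, 0.0944, 0.0247]
tool_rot: [3.142, -0.0, -2.765]
force: [0.2, 0.2, -0.3]
grip_width: 0.0388
finger_force: 40.6
clock: 8.38
position: [0.5375, 0.0945, 0.0239]
tool_rot: [-3.142, 0.0, -2.765]
force: [-0.2, -0.6, -0.6]
grip_width: 0.0388
finger_force: 40.8
```

```bash
python3 -m creep '[[0,0,0.015,0,0.3],[0,0,0.015,0,0.3]]';python3 -m creep '[[0,0,0.015,0,0.3],[0,0,0.015,0,0.3]]'
```

```text
clock: 8.62
position: [0.5375, 0.0944, 0.0238]
tool_rot: [-3.142, 0.0, -2.765]
force: [-5.4, -1.7, 19.0]
grip_width: 0.0385
finger_force: 42.7
clock: 8.88
position: [0.5378, 0.0945, 0.0233]
tool_rot: [-3.142, 0.001, -2.765]
force: [-6.7, -0.3, 27.3]
grip_width: 0.0389
finger_force: 44.1
```

```bash
python3 -m creep '[[0,0,-0.015,0,0.3],[0,0,-0.015,0,0.52],[0,0,-0.015,0,0.55],[0,0,-0.015,0,0.6],[0,0,-0.015,0,0.7]]'; python3 -m creep '[[0,0,0,0,0.7],[0,0,-0.3,0,0.7],[0,0,-1,0,0.7],[0,0,-1.6,0,0.7],[0,0,-1.6,0,0.7]]'; python3 - <<'E'
from h import *
s=status.observe(); im=grab_frame("wrist"); C=cam("wrist",s); cv2.imwrite("pics/w4.png",im)
for d in silhouettes("wrist","mount_center")[:1]:
    v,u=np.nonzero(d["mask"]); print(d["p"],u.mean(),v.mean(),ray([u.mean(),v.mean()],.027,C))
b=im.astype(int); cu=(b[...,2]-b[...,0]>40)&(b[...,2]>90)
q=proj([[.537,.094,.039]],C)[0]; v,u=np.nonzero(cu); k=np.hypot(u-q[0],v-q[1])<40; print(q,k.sum(),ray([u[k].mean(),v[k].mean()],.039,C))
print(s["position"],s["tool_rot"])
E
```

```text
clock: 9.5
position: [0.5374, 0.0944, 0.0229]
tool_rot: [3.142, -0.0, -2.765]
force: [-0.3, 1.0, -0.2]
grip_width: 0.0598
finger_force: 0.0
clock: 10.12
position: [0.539, 0.0947, 0.1226]
tool_rot: [-3.141, 0.005, -2.765]
force: [0.5, 0.2, 0.2]
grip_width: 0.0599
finger_force: 0.0
0.62 320.8407322654462 199.89977116704804 [[0.53774972 0.09479451 0.027     ]]
[320.22934703 203.39637636] 518 [[0.53386955 0.09472728 0.039     ]]
[0.53895057 0.09471703 0.12257477] [-3.14101486  0.00514879 -2.76502394]
```

View pics/w4.png

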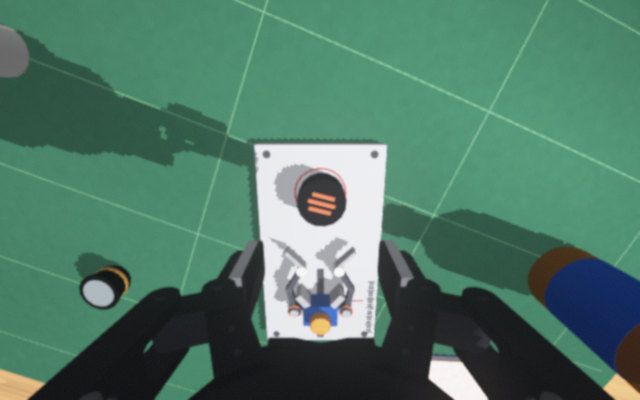

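The mount stands upright at (321,198), on the red circle to within about 2 mm. The rollers are at (301,271) and (338,271), and the nest is at (320,300). Next: the nest estimate, and a pushing stance with the tool's y along the holder's x.

```bash
cat >> h.py <<'E'
YH=np.radians(21.55); H=np.array([.5902,.1149]); hx=np.array([np.cos(YH),np.sin(YH)]); hy=np.array([-hx[1],hx[0]])
def toh(p): d=np.asarray(p)[:2]-H; return np.round([d@hx*1000,d@hy*1000],1)
def goh(xh,yh,z,yaw=None): p=H+xh/1000*hx+yh/1000*hy; go(p[0],p[1],z,yaw)
E
python3 - <<'E'
from h import *
s=status.observe(); C=cam("wrist",s)
for px in([301,271],[338,271]): print(toh(ray(px,.033,C)[0]))
print("q7",s["qpos"][6], toh(s["position"]))
goh(-112,0.3,.12,YH+np.pi/2+.001); goh(-112,.3,.12,YH+np.pi/2-.05)
E
```

```text
[  3.4 -16. ]
[ 3.4 15.7]
q7 1.696908544207716 [-56.4   0.4]
units [ 0.93 -0.   -0.  ] twist 11.25 at [0.5376 0.0945 0.1198] yaw -2.765
units [ 0.93 -0.   -0.  ] twist -10.89 at [0.5376 0.0945 0.1198] yaw -2.765
```

```bash
python3 -m creep '[[0.93,0,0,1,0],[0.93,0,0,2,0],[0.93,0,0,3,0],[0.93,0,0,4,0],[0.93,0,0,5,0]]' 60; python3 -c "
from h import *
s=status.observe(); print(s['qpos'])
goh(-112,.3,.12,YH+np.pi/2)"
```

```text
clock: 10.85
position: [0.4851, 0.0738, 0.1184]
tool_rot: [-3.141, -0.001, 2.816]
force: [0.1, -0.6, -0.3]
grip_width: 0.0001
finger_force: 0.0
[-0.44660437  0.50882078  0.23053386  2.060185   -0.19974881  0.59466833
  1.16677817]
units [-0.01  0.01 -0.03] twist 6.22 at [0.4851 0.0738 0.1184] yaw 2.816
```

```bash
python3 -m creep '[[0,0,0,1.3,0],[0,0,0,2.6,0],[0,0,0,3.9,0],[0,0,0,5.2,0],[0,0,0,6.22,0]]'>/dev/null; python3 -m creep '[[0,0,0,0,0]]'; python3 -c "
from h import *
s=status.observe(); print(s['qpos'],s['force'],toh(s['position']))
goh(-112,.5,.026,YH+np.pi/2)"
```

```text
clock: 11.6
position: [0.4851, 0.0739, 0.1184]
tool_rot: [-3.14, 0.0, 1.953]
force: [-0.9, 0.7, 0.0]
grip_width: -0.0003
finger_force: 0.0
[-0.62254338  0.54798313  0.47123699  2.0685445  -0.41887104  0.61845538
  0.51817187] [-0.8957405   0.71891449  0.04382353] [-112.8    0.5]
units [0.   0.02 1.54] twist 0.04 at [0.4851 0.0739 0.1184] yaw 1.953
```

```bash
python3 -m creep '[[0,0,0.8,0.04,0],[0,0,1.3,0.04,0],[0,0,1.54,0.04,0],[0,0,1.54,0.04,0]]'; python3 -c "
from h import *
s=status.observe(); print(s['force'],toh(s['position']))
goh(-93,.5,.026,YH+np.pi/2)"
```

```text
clock: 12.1
position: [0.4853, 0.0736, 0.0263]
tool_rot: [-3.14, -0.0, 1.947]
force: [0.5, -0.9, 0.7]
grip_width: -0.0002
finger_force: 0.0
[ 0.54220014 -0.94857634  0.74471606] [-1.127e+02  1.000e-01]
units [0.01 0.33 0.  ] twist 0.0 at [0.4853 0.0736 0.0263] yaw 1.947
```

```bash
python3 -m creep '[[0.005,0.1,0,0,0],[0.005,0.2,0,0,0],[0.005,0.3,0,0,0],[0.005,0.4,0,0,0],[0.005,0.5,0,0,0]]'; python3 -m creep '[[0,0.06,0,0,0],[0,0.12,0,0,0],[0,0.18,0,0,0],[0,0.24,0,0,0],[0,0.3,0,0,0]]'; python3 -c "
from h import *
s=status.observe(); print(s['force'],toh(s['position']))
im=grab_frame('wrist');C=cam('wrist',s); cv2.imwrite('pics/w5.png',im)
b=im.astype(int); cu=(b[...,2]-b[...,0]>40)&(b[...,2]>90)
p=H-.035*hx; q=proj([[p[0],p[1],.039]],C)[0]; v,u=np.nonzero(cu); k=np.hypot(u-q[0],v-q[1])<60; print(q,k.sum(),toh(ray([u[k].mean(),v[k].mean()],.039,C)[0]))
goh(-93,.5,.026,YH+np.pi/2)"
```

```text
clock: 12.72
position: [0.5138, 0.0854, 0.0266]
tool_rot: [-3.142, 0.0, 1.946]
force: [0.2, -0.7, -0.5]
grip_width: 0.0002
finger_force: 0.1
clock: 13.35
position: [0.5303, 0.0919, 0.0266]
tool_rot: [-3.142, -0.0, 1.946]
force: [-0.1, -0.1, -0.5]
grip_width: -0.0001
finger_force: 0.1
[-0.09249421 -0.08696618 -0.48958045] [-64.2   0.6]
[381.33355433 274.67131934] 747 [-30.6   4. ]
units [-0.   -0.49  0.01] twist -0.0 at [0.5307 0.0921 0.0266] yaw 1.946
```

View pics/w5.png

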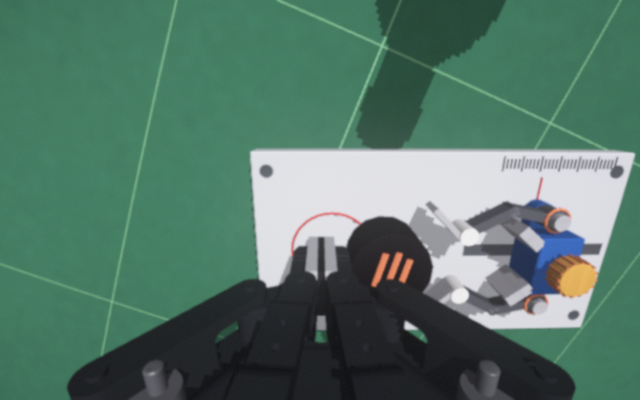

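The picture shows the shut fingers at (320,250) behind the upright mount at (390,255). The mount is clear of the circle and lined up with the funnel, whose rollers are at (468,232) and (459,295). Allowing for the camera bias, the mount is on y≈0 and the push is tracking well.

```bash
for i in 1; do python3 -m creep '[[0,0.06,0,0,0],[0,0.12,0,0,0],[0,0.18,0,0,0],[0,0.24,0,0,0],[0,0.3,0,0,0]]'; done;  python3 -m creep '[[0,0.03,0,0,0],[0,0.06,0,0,0],[0,0.09,0,0,0],[0,0.12,0,0,0],[0,0.15,0,0,0]]'; python3 -c "
from h import *
s=status.observe(); print(s['force'][:2]@hx,toh(s['position']))"
```

```text
clock: 14.02
position: [0.5471, 0.0985, 0.0266]
tool_rot: [-3.142, 0.0, 1.946]
force: [0.5, -0.4, 1.1]
grip_width: -0.0002
finger_force: 0.1
clock: 14.65
position: [0.5551, 0.1016, 0.0265]
tool_rot: [-3.141, -0.0, 1.946]
force: [-4.2, -2.4, 1.3]
grip_width: -0.0
finger_force: 2.5
-4.796972352606421 [-37.6   0.6]
```

```bash
for i in 1; do python3 -m creep '[[0,0.017,0,0,0],[0,0.034,0,0,0],[0,0.05,0,0,0],[0,0.067,0,0,0]]';  python3 -m creep '[[0,0.017,0,0,0],[0,0.034,0,0,0],[0,0.05,0,0,0],[0,0.067,0,0,0]]';  python3 -m creep '[[0,0.017,0,0,0],[0,0.034,0,0,0]]'; done; python3 -c "
from h import *
s=status.observe(); print(s['force'][:2]@hx,toh(s['position']))"
```

```text
clock: 15.15
position: [0.559, 0.1032, 0.0266]
tool_rot: [3.142, -0.0, 1.946]
force: [-4.2, -1.3, 1.4]
grip_width: 0.0
finger_force: 2.0
clock: 15.65
position: [0.5629, 0.1047, 0.0266]
tool_rot: [3.141, 0.0, 1.946]
force: [-1.8, -1.5, 0.4]
grip_width: 0.0001
finger_force: 1.4
clock: 15.9
position: [0.5648, 0.1055, 0.0266]
tool_rot: [3.141, 0.0, 1.946]
force: [-1.3, -0.6, 0.3]
grip_width: -0.0
finger_force: 1.1
-1.449210575239533 [-27.1   0.5]
```

```bash
python3 -m creep '[[0,0.017,0,0,0],[0,0.034,0,0,0],[0,0.05,0,0,0],[0,0.067,0,0,0]]';  python3 -m creep '[[0,0.01,0,0,0],[0,0.02,0,0,0]]';  python3 -m creep '[[0,0.01,0,0,0],[0,0.02,0,0,0]]'; python3 -c "
from h import *
s=status.observe(); print(s['force'][:2]@hx,toh(s['position']))
im=grab_frame('wrist'); cv2.imwrite('pics/w6.png',im)"
```

```text
clock: 16.4
position: [0.5685, 0.1069, 0.0266]
tool_rot: [3.141, 0.0, 1.946]
force: [-0.3, -1.0, -0.2]
grip_width: 0.0003
finger_force: 0.4
clock: 16.65
position: [0.5696, 0.1073, 0.0266]
tool_rot: [3.141, 0.0, 1.946]
force: [-0.7, -0.1, -0.4]
grip_width: 0.0002
finger_force: 0.3
clock: 16.9
position: [0.5707, 0.1078, 0.0266]
tool_rot: [3.141, 0.0, 1.946]
force: [-0.9, 0.1, -0.4]
grip_width: -0.0003
finger_force: 0.1
-0.7825385075562097 [-20.8   0.5]
```

View pics/w6.png

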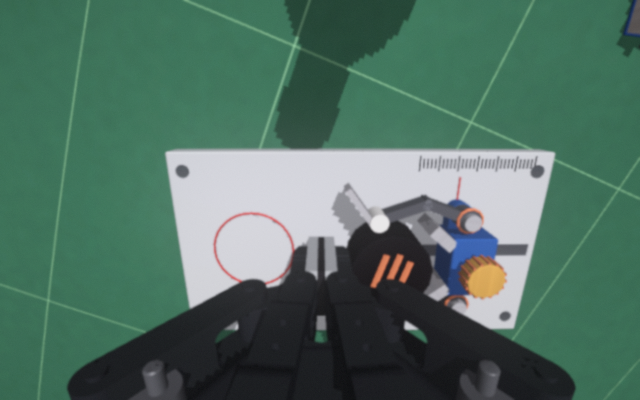

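The upper roller, at (380,224), now sits behind the mount's widest part. The mount is upright at (390,255) with a small gap left to the V, so I'll creep on.

```bash
python3 -m creep '[[0,0.01,0,0,0],[0,0.02,0,0,0]]|'  2>/dev/null; python3 -m creep '[[0,0.01,0,0,0],[0,0.02,0,0,0]]' | grep -A5 pos;  python3 -m creep '[[0,0.008,0,0,0],[0,0.016,0,0,0]]'| grep -A5 pos; python3 -m creep '[[0,0.008,0,0,0],[0,0.016,0,0,0]]'| grep -A5 pos;
```

```text
position: [0.5718, 0.1082, 0.0266]
tool_rot: [3.141, 0.0, 1.946]
force: [-0.6, -0.0, 0.6]
grip_width: 0.0003
finger_force: 0.0
position: [0.5726, 0.1086, 0.0266]
tool_rot: [3.142, 0.0, 1.946]
force: [0.0, -0.4, 0.6]
grip_width: 0.0002
finger_force: 0.0
position: [0.5735, 0.1089, 0.0266]
tool_rot: [-3.142, 0.0, 1.946]
force: [-0.2, 0.9, 0.6]
grip_width: 0.0001
finger_force: 0.0
```

```bash
python3 -m creep '[[0,0.008,0,0,0],[0,0.016,0,0,0]]'| grep -A2 pos; python3 -m creep '[[0,0.006,0,0,0],[0,0.01,0,0,0]]'| grep -A2 pos; python3 -m creep '[[0,0.006,0,0,0],[0,0.01,0,0,0]]'| grep -A2 pos
```

```text
position: [0.5744, 0.1092, 0.0266]
tool_rot: [-3.142, 0.0, 1.946]
force: [-0.2, 0.8, -0.1]
position: [0.5749, 0.1095, 0.0266]
tool_rot: [-3.142, 0.0, 1.946]
force: [0.4, -0.3, -0.3]
position: [0.5756, 0.1097, 0.0266]
tool_rot: [3.142, 0.0, 1.946]
force: [0.2, 0.4, 0.2]
```

```bash
python3 -c "
from h import *
s=status.observe(); print(s['force'][:2]@hx,toh(s['position']),s['finger_force'])"
```

```text
0.36250988382351423 [-15.5   0.5] 0.0
```

```bash
python3 -m creep '[[0,0.007,0,0,0],[0,0.007,0,0,0]]'| grep force; python3 -m creep '[[0,0.007,0,0,0],[0,0.007,0,0,0]]'| grep force; python3 -m creep '[[0,0.007,0,0,0],[0,0.007,0,0,0]]'| grep force
```

```text
force: [-0.1, 0.1, 0.1]
finger_force: 0.0
force: [-0.3, -0.9, -0.4]
finger_force: 0.0
force: [0.6, -0.3, -0.6]
finger_force: 0.0
```

```bash
python3 -c "
from h import *
s=status.observe(); print(s['force'][:2]@hx,toh(s['position']),s['finger_force'])"
```

```text
0.44391249003147865 [-14.3   0.5] 0.0
```

```bash
python3 -c "
from h import *
K=None
def f(im):
    c=camera_params('wrist'); M=np.array(c['tool_from_camera']); C=(np.array(c['K']),c['k1'],M[:3,:3],M[:3,3])
    b=im.astype(int); cu=(b[...,2]-b[...,0]>40)&(b[...,2]>90); cu[:,:340]=0; cu[:,425:]=0; cu[:235]=0; cu[300:]=0
    v,u=np.nonzero(cu); return cu.sum(),ray([u.mean(),v.mean()],-.0124,C)
im=grab_frame('wrist'); cv2.imwrite('pics/w7.png',im)
for i in (5,6,7): print(f(cv2.imread(f'pics/w{i}.png')))
"
```

```text
(np.int64(733), array([[ 0.00299985,  0.03387237, -0.0124    ]]))
(np.int64(676), array([[ 0.0023166 ,  0.03386151, -0.0124    ]]))
(np.int64(651), array([[ 0.00252041,  0.03635887, -0.0124    ]]))
```

```bash
python3 -m creep '[[0,0.007,0,0,0],[0,0.007,0,0,0]]'| grep force
```

```text
force: [0.1, -1.0, -0.1]
finger_force: 0.0
```

The mount has sprung about 2.5 mm ahead of the fingers, so I'll close that gap and then press.

```bash
python3 -m creep '[[0,0.009,0,0,0],[0,0.018,0,0,0],[0,0.018,0,0,0]]'| grep force; python3 -m creep '[[0,0.005,0,0,0],[0,0.005,0,0,0]]'| grep force
```

```text
force: [0.1, -0.7, -0.8]
finger_force: 0.0
force: [0.1, -1.0, 0.1]
finger_force: 0.0
```

```bash
python3 -m creep '[[0,0.004,0,0,0],[0,0.004,0,0,0]]'| grep force; python3 -c "
from h import *
s=status.observe(); print(s['force'][:2]@hx,toh(s['position']),s['finger_force'])"
```

```text
force: [-1.4, -0.1, -0.9]
finger_force: 0.2
-1.3276049587991223 [-12.4   0.5] 0.23670047521591187
```

Contact. Now pressing in small steps.

```bash
python3 -m creep '[[0,0.004,0,0,0],[0,0.004,0,0,0]]'| grep force; python3 -c "
from h import *
s=status.observe(); print(s['force'][:2]@hx,toh(s['position']),s['finger_force'])"
```

```text
force: [-1.8, -0.6, 0.8]
finger_force: 1.1
-1.9203091286539817 [-12.2   0.5] 1.0700133070349693
```

```bash
python3 -m creep '[[0,0.003,0,0,0],[0,0.003,0,0,0]]'| grep force; python3 -c "
from h import *
s=status.observe(); print(s['force'][:2]@hx,toh(s['position']),s['finger_force'])"
```

```text
force: [-4.1, -1.3, 1.4]
finger_force: 2.0
-4.310322355353017 [-12.2   0.5] 2.0209863781929016
```

```bash
python3 -m creep '[[0,0.003,0,0,0],[0,0.003,0,0,0]]'| grep force; python3 -c "
from h import *
s=status.observe(); print(s['force'][:2]@hx,toh(s['position']),s['finger_force'])"
```

```text
force: [-5.3, -2.5, 2.3]
finger_force: 2.8
-5.817916934357962 [-12.1   0.5] 2.7554384618997574
```

```bash
python3 -m creep '[[0,0.003,0,0,0],[0,0.003,0,0,0]]'| grep force; python3 -c "
from h import *
s=status.observe(); print(s['force'][:2]@hx,toh(s['position']),s['finger_force'])"
```

```text
force: [-5.9, -1.1, 2.4]
finger_force: 3.2
-5.895889225962941 [-12.1   0.5] 3.1965816020965576
```

```bash
python3 -m creep '[[0,0.004,0,0,0],[0,0.004,0,0,0]]'| grep force; python3 -c "
from h import *
s=status.observe(); print(s['force'][:2]@hx,toh(s['position']),s['finger_force'])"
```

```text
force: [-6.6, -2.7, 3.0]
finger_force: 3.8
-7.121489724973669 [-12.1   0.5] 3.776831477880478
```

```bash
python3 -m creep '[[0,0.003,0,0,0],[0,0.003,0,0,0],[0,0.003,0,0,0]]'| grep force; python3 -c "
from h import *
s=status.observe(); print(s['force'][:2]@hx,toh(s['position']),s['finger_force'])"
```

```text
force: [-8.3, -4.1, 2.7]
finger_force: 4.2
-9.20393010688292 [-12.    0.5] 4.213350713253021
```

```bash
python3 -m creep '[[0,0.003,0,0,0],[0,0.003,0,0,0],[0,0.003,0,0,0],[0,0.003,0,0,0]]'| grep force; python3 -m creep '[[0,0.002,0,0,0],[0,0.002,0,0,0],[0,0.002,0,0,0],[0,0.002,0,0,0]]'| grep force;  python3 -c "
from h import *
s=status.observe(); print(s['force'][:2]@hx,toh(s['position']),s['finger_force'],s['clock'])"
```

```text
force: [-8.4, -3.1, 3.9]
finger_force: 4.7
force: [-9.6, -3.3, 3.7]
finger_force: 5.0
-10.175411579205738 [-12.    0.5] 4.950782507658005 23.0
```

About 10 N reached and held. Backing straight out, then up, then a look.

```bash
python3 -m creep '[[0,-0.1,0,0,0],[0,-0.4,0,0,0],[0,-0.8,0,0,0],[0,-0.8,-0.6,0,0],[0,-0.8,-1.5,0,0]]' >/dev/null; python3 -m creep '[[0,-0.5,-0.6,0,0],[0,-0.5,-0.6,0,0],[0,-0.5,-0.6,0,0]]'; python3 -c "
from h import *
s=status.observe(); im=grab_frame('wrist'); C=cam('wrist',s)
p=H+.02*hx; q=proj([[p[0],p[1],.03]],C)[0].astype(int); print(q)
c=im[max(0,q[1]-75):q[1]+75,max(0,q[0]-100):q[0]+100]; cv2.imwrite('pics/w8.png',cv2.resize(c,None,fx=4,fy=4,interpolation=cv2.INTER_CUBIC)[:600,:800])"
```

```text
clock: 24.0
position: [0.5078, 0.0834, 0.1526]
tool_rot: [3.141, -0.0, 1.947]
force: [0.1, 0.8, 0.1]
grip_width: 0.0001
finger_force: 0.0
[437 194]
```

View pics/w8.png

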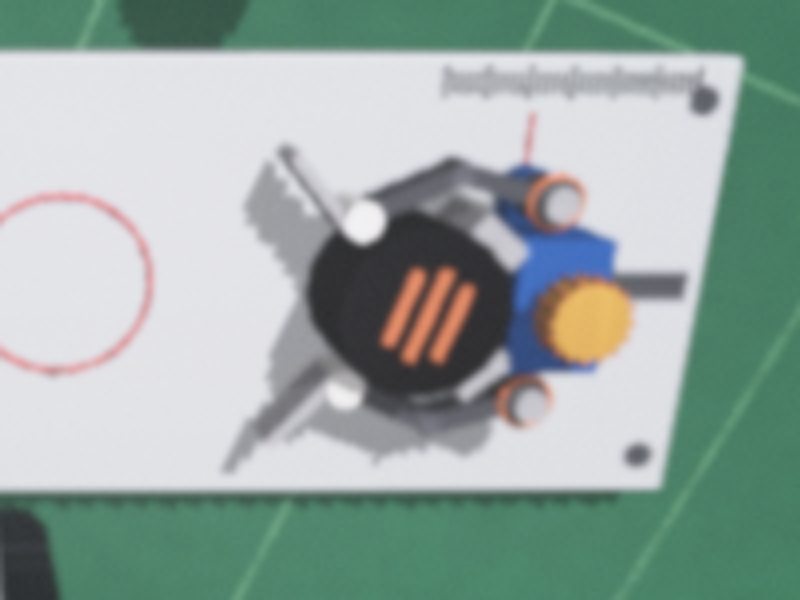

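The crop shows the mount upright at (425,300), against both faces of the V, with the rollers at (360,222) and (345,390) closed in behind it. The hand is clear.

```bash
python3 -c "
from h import *
print(bot.job_done())"
```

```text
the job is handed in; nothing more can be done
None
```

The mount was set on the loading circle within about 2 mm, pushed fully home in the V and pressed at about 10 N for a moment; the hand is clear, and the job was handed in at about 24 s.

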